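Unlatch a gas filter cassette and hold it out of its station

ROBOT

A 7-joint arm with a two-finger parallel gripper is mounted at the origin on a cart in front of the work surface, level with it; the furniture and walls round the work are solid. World frame = base frame: x ahead of the robot, y to its left, z up, the work surface at z = 0. Lengths are in m, angles in rad, forces in N, time in s.
With the tool pointing down it reaches from about 0.4 to 0.75 m from the base axis. Payload 19.5 kg.
Tool frame: the origin (TCP) lies at the very end of the fingers, on their centre line; the grasp point (between the pads) lies 19 mm behind it; z points along the fingers, y is the line along which they close (so a half turn about z gives the same grasp; the last joint's range is limited). The gripper opens to 85 mm and grips with 20 to 120 N. Pads are 22 mm wide; open, the fingers measure 114 mm over their backs; the gripper's body (76 mm by 85 mm) begins 54 mm behind the grasp point. The pads swing forward as they close: fully open they stand 13 mm farther back than shut.
Start: joints at [-1.244, 0.707, -0.028, 1.485, 0.022, 0.951, -0.075], TCP at [0.207, 0.536, 0.231] pointing down, gripper open.
Joint ranges: [-2.71, 2.71], [-0.32, 2.16], [-1.57, 1.52], [0, 2.45], [-1.46, 4.6], [0, 2.02], [-2.83, 2.83]. Speed limits (rad/s): [1.89, 1.89, 2.57, 2.57, 3.01, 3.01, 3.01].

INTERFACE

Orientations are given as [roll, pitch, yaw] about the fixed x, y, z axes, in that order (R = Rz(yaw) Ry(pitch) Rx(roll)).
In Python, from bench import monitor, imaging, arm gives the robot as it stands.
- The arm moves only by the tool apply_moves, never from a script. Its argument "plan" is a list of rows, each an object of numbers: "fingers": the opening, from -1 (shut) to 1 (fully open); "dx", "dy", "dz": the shift along the tool's x, y, z normalised to -1 to 1, where 1 is 50 cm; "twist": the turn about the tool's z normalised to -1 to 1, where 1 is pi rad. In form: [{"fingers": .., "dx": .., "dy": .., "dz": .., "twist": ..}, ...]. A call has 1 to 12 rows; each row is the pose to reach, as a shift and turn from the pose commanded when the call began, along the tool's axes at that moment, turning the shorter way round; what a row does not reach only later rows make up. A row lasts 1/12 s, in which the tool goes at most 41.7 mm and 7.16 degrees, less where a joint would pass 70% of its speed; a pose out of reach is approached as far as the arm can. A call with a number of a shift or a turn outside -1 to 1 is refused whole. A call with a gripper value outside its range is refused whole. The fingers move at their own pace and stop on an object; "squeeze" is the grip in N (left out, the last holds). Time passes only in rows, so rows that repeat a pose let the fingers close. It gives the time, the measured TCP pose, the force, the opening and the grip force at its end, in the units of the state.
- monitor.sense(): the state, without advancing time (a new reading comes with each control period).
- imaging.camera(name): name is "scene" or "top" or "wrist"; returns the picture (420x560x3 uint8, blue, green, red); there is no depth.
- imaging.get_calibration(name): a dict with "camera_matrix" (3x3 intrinsics, pixels), "origin" and "orientation" of the camera in the world. Camera axes: x right, y down, z forward; pixel columns grow to the right and rows downward; lengths in m; the calibration is good to about 2 mm. A picture is of the moment at which its call begins: read the wrist's pose just before it. get_calibration takes no time and is no camera call; for the wrist camera it gives the pose at the moment of the call.
- arm.sign_off(): hands the job in; it is judged then, once.
The state is a dict: "time": time; "joint_positions": joint angles; "joint_velocities": joint speeds; "joint_torque": joint torques, N m; "eef_pos": TCP position; "orientation": TCP orientation; "force": force on the tool from outside, world axes, zero at the start; "ft_torque": the same for the moment, N m; "opening": finger opening in m; "gripper_force": force on a finger pad.
Only numpy, scipy, OpenCV 4.12 (cv2) and the standard library are available. Lean on these libraries where they do the work, as an engineer would, in place of code of your own. Each camera call takes 0.05 s, during which the arm holds its last target. There are 200 camera calls.

TASK

Take the filter cassette out of its station: turn the hinged cover plate right over by its steel bar, so that its green face is up and it lies flat on the rest posts, leaving the cassette seated. Then pinch the two orange side catches of the cassette together, lift it straight out while they are pinched, and finish still holding it by its catches, upright and still, with its underside about 150 mm above the worktop. Leave the other things where they stand.

Things in the scene. Friction and masses are not known exactly. Their poses are not given: they have to be found in the camera images.
- station: fixed filter station: pale metal base plate 104 x 170 x 6 mm, white socket for the cassette (88 x 54 mm, top 28 mm above the worktop), two hinge cheeks 84 mm high, 90 mm over their outsides, two rest posts 72 mm high. Origin: centre of its underside. z up, x along the hinge; socket centre at y = -50 mm, hinge at y = 0, posts at y = +55 mm. Turned up to 0.3 rad at the start
- shield (a joint): angle of the cover plate, rad: 0 = level over the cassette, grey face up (station's -y side), pi/2 = upright, 3.14 = right over, green face up, level on the posts (+y side). Starts at 0 to 0.35. Stiff hinge: stays where left, takes about 1 N at the bar. Plate 66 x 66 x 4 mm, 6 to 72 mm from the hinge line, when level 8 mm above the cassette, barring it from above
- shield_hinge (a point): middle of the plate's hinge line, 76 mm above the worktop; the line runs along the station's x. Beware on the way here: a tall gas chromatograph stands on the left of the station, filling about x > 0.5 m between y = 0 and 0.45 m (from the robot's base), higher than the arm's usual travel
- shield_bar (a point): middle of the round steel bar, 9 mm thick, at the plate's free end, parallel to the hinge and 108 mm from it, carried by two rods (57 mm clear between them); between bar and plate is an open window 31 mm deep for a finger. Pinched from above across the bar, it turns between the fingers as the plate swings, so the gripper can keep pointing down
- cassette: loose filter cassette, white body 36 (x) x 34 (y) x 60 mm, blue top with two brass ports, about 0.14 kg, an orange catch on its -x and +x sides. Origin: centre of its underside, 6 mm above the worktop when seated, axes then as the station's; top then 66 mm above the worktop. 1 mm play in the socket
- cassette_grip (a point): point midway between the two catches, 47 mm above the cassette's underside: the height to pinch at. Each catch is an upright plate 24 mm wide (y), its flat outer face reaching from 31 to 62 mm above the worktop when seated. The outer faces are 58 mm apart at rest and 48 mm when both are fully pinched
- catch_near (a joint): travel of the catch on the cassette's -x side (towards the robot), m: 0 = sprung out, its barb 3 mm under the socket's steel ledge, 0.005 = pressed in fully. The barb is free of the ledge from 0.0035. The spring takes 1.5 N to start and 4 N at full travel; let go, it springs back
- catch_far (a joint): the same for the catch on the cassette's +x side (away from the robot)
- solvent_bottle: bystander: amber bottle with black cap, 67 mm across, 135 mm high; origin under its centre
- beaker: bystander: clear beaker, 54 mm across, 70 mm high; origin under its centre
- septa_pot: bystander: white pot, 41 mm across, 42 mm high; origin under its centre
- leak_detector: bystander: yellow hand-held leak detector 51 x 216 x 26 mm, lying; origin under its centre
- screwdriver: bystander: red-handled screwdriver, 171 mm long, lying; origin under its middle
Not all that is in view belongs to the job. What is meant by the cassette is not purple, and is the larger of those in its own colour.

How it is judged:
By the outcome, as a careful person would: the job done as asked, in the order asked, and still so for the second after the job is handed in, while the arm keeps its last pose, push and grip.
It also fails if it takes over 56 s, if anything falls off the work surface, if the arm or the gripper's body presses on something with over 40 N, if the wrist force passes 120 N, or if a joint passes its speed limit or range.

## Working session

There is one attempt and no reset: what is moved stays moved. The work goes in short steps, Python scripts to look and compute and a tool call to move; the robot and the scene stay as the last step left them, time stands still between calls to the robot, and variables do not carry over. Pictures are saved under pics/ and viewed, at most 10 in all, crops included, and the job is handed in when it is done.

Besides the shell and the picture viewer there is one more tool, called after "Emit:" as a command line: name --argument value ..., lists and objects as JSON in quotes. apply_moves: Moves the arm, as the interface text tells. Scaled input: -1 to 1 covers 50 cm each way for a shift and pi rad each way for a turn. Its arguments: {"type":"object","properties":{"plan":{"type":"array"},"squeeze":{"type":"number"}},"required":["plan"]}

```bash
ls; mkdir -p pics
python3 - <<'E'
from bench import monitor, imaging, arm
import cv2, numpy as np
print(monitor.sense())
for n in ("scene","top"):
    im=imaging.camera(n); cv2.imwrite(f"pics/{n}0.png",im)
    c=imaging.get_calibration(n); print(n,c)
E
```

```text
pics
{'time': 0.0, 'joint_positions': array([-1.24369124,  0.70708196, -0.02759477,  1.48497705,  0.02203947,
        0.95091937, -0.0754843 ]), 'joint_velocities': array([-6.39343001e-04, -2.84082224e-04,  1.27540623e-03,  7.62576957e-04,
       -2.23660491e-03,  9.12745658e-05, -1.55631526e-03]), 'joint_torque': array([-1.50401629e-04, -8.83211875e+01,  1.23482477e+00, -2.36150551e+01,
        1.69684086e-02,  6.93554204e-03, -2.26955240e-05]), 'eef_pos': array([0.20721518, 0.53608703, 0.23084493]), 'orientation': array([-3.14051300e+00,  8.15647020e-05,  2.77280907e+00]), 'force': array([ 0.144837  , -0.3038233 ,  0.09611849]), 'ft_torque': array([-0.00735863,  0.00456542,  0.02687056]), 'gripper_force': 0.0, 'opening': 0.08552428506902499}
scene {'camera_matrix': array([[427.97074643,   0.        , 284.28122094],
       [  0.        , 427.97074643, 215.0971441 ],
       [  0.        ,   0.        ,   1.        ]]), 'origin': array([ 0.06483635, -1.00935883,  0.73411717]), 'orientation': array([-2.19358616,  0.00330228, -0.55735256])}
top {'camera_matrix': array([[536.48028966,   0.        , 279.88564236],
       [  0.        , 536.48028966, 199.90939336],
       [  0.        ,   0.        ,   1.        ]]), 'origin': array([ 0.35500742, -0.21298256,  1.25255948]), 'orientation': array([-2.96891399, -0.02842524, -1.56084849])}
```

View pics/scene0.png

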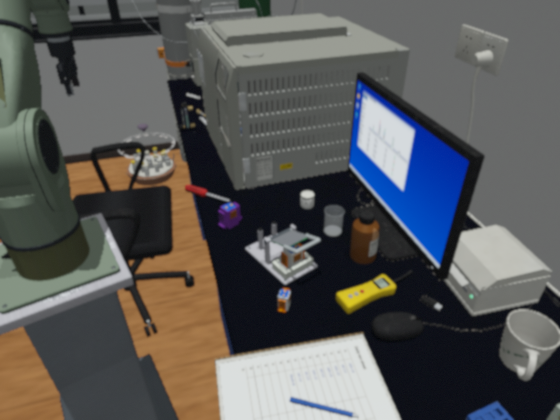

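View pics/top0.png

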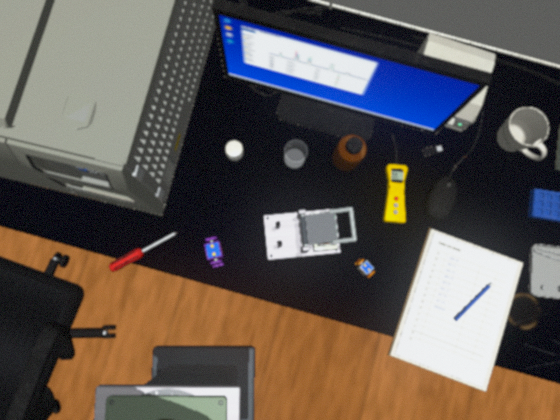

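Top view: the station is at about (310,232), with its bar at (350,225) and its posts at (278,228) and (277,247). The cassette candidates are:
- the purple one at (214,250), ruled out by colour
- the small loose white/orange/blue one at (366,268)
- the one seated under the plate at about (325,228), which is the larger of its colour

Next is a close crop to check that choice.

```bash
cat > h.py <<'E'
from bench import monitor, imaging
import cv2, numpy as np
from scipy.spatial.transform import Rotation as R
def ray(cal,px):
    K=cal["camera_matrix"]; d=np.linalg.inv(K)@np.array([px[0],px[1],1.])
    return cal["origin"], R.from_euler("xyz",cal["orientation"]).as_matrix()@d
def onz(cal,px,z):
    o,d=ray(cal,px); return o+d*(z-o[2])/d[2]
def proj(cal,p):
    q=R.from_euler("xyz",cal["orientation"]).as_matrix().T@(np.asarray(p)-cal["origin"]); q=cal["camera_matrix"]@q
    return q[:2]/q[2]
E
python3 - <<'E'
from h import *
t=cv2.imread("pics/top0.png"); s=cv2.imread("pics/scene0.png")
a=cv2.resize(t[195:285,250:390],None,fx=5,fy=5,interpolation=cv2.INTER_CUBIC)[:, :]
b=cv2.resize(s[210:320,230:340],None,fx=5,fy=5,interpolation=cv2.INTER_CUBIC)
cv2.imwrite("pics/a.png",a); cv2.imwrite("pics/b.png",b)
c=imaging.get_calibration("top")
for px,z in [((350,225),.08),((278,228),.072),((277,247),.072),((366,268),.02),((214,250),.03)]: print(px,onz(c,px,z))
E
```

```text
(350, 225) [ 0.50595381 -0.39983463  0.08      ]
(278, 228) [ 0.49812494 -0.24095003  0.072     ]
(277, 247) [ 0.45603834 -0.23919269  0.072     ]
(366, 268) [ 0.41487448 -0.44498225  0.02      ]
(214, 250) [ 0.45105767 -0.09721461  0.03      ]
```

View pics/a.png

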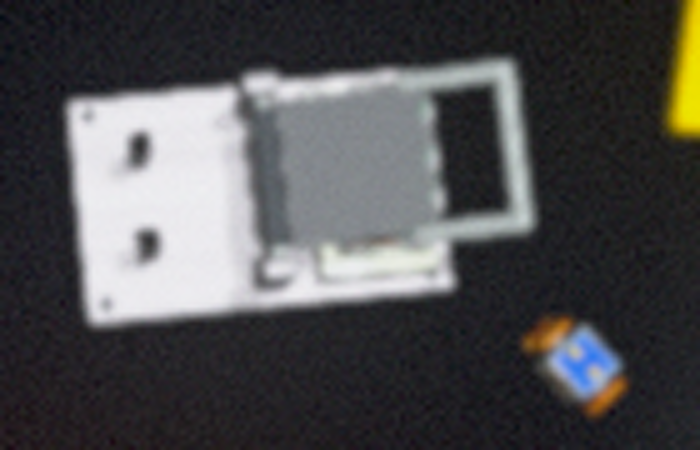

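View pics/b.png

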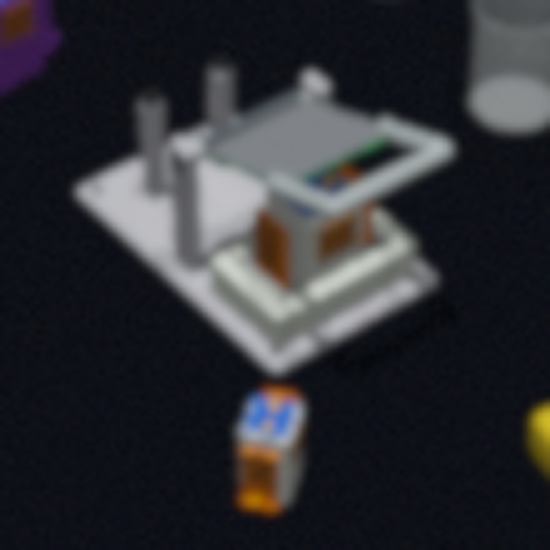

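Both crops confirm it: the larger white cassette sits in the socket under the grey plate, while the smaller one lies loose in front. In crop a, the base plate corners are (68,100), (92,326) and (455,288), and the bar runs from (508,65) to (530,230). In crop b the middle of the bar is at about (388,180).

Run:
```python
from h import *
c=imaging.get_calibration("top"); s=imaging.get_calibration("scene")
f=lambda p:(p[0]/5+250-.4,p[1]/5+195-.4); g=lambda p:(p[0]/5+230-.4,p[1]/5+210-.4)
P=[onz(c,f(p),.006)[:2] for p in [(68,100),(92,326),(455,288)]]
print(P,[np.linalg.norm(P[0]-P[1]),np.linalg.norm(P[2]-P[1])])
S=(P[0]+P[2])/2; ex=P[0]-P[1]; ey=P[1]-P[2]
print("centre",S,"yaw",np.arctan2(ex[1],ex[0]),np.arctan2(-ey[0],ey[1]))
# also scene corners
Q=[onz(s,g(p),.006)[:2] for p in [(75,192),(278,372),(438,280)]]
print(Q,(Q[0]+Q[2])/2)
# triangulate bar
o1,d1=ray(c,f((519,147)));o2,d2=ray(s,g((388,180)))
A=np.c_[d1,-d2];k=np.linalg.lstsq(A,o2-o1,rcond=None)[0]
print("bar",o1+d1*k[0],o2+d2*k[1])
```

```text
[array([ 0.53728559, -0.20744687]), array([ 0.43182922, -0.2201582 ]), array([ 0.45141815, -0.38885451])] [np.float64(0.10621969856832479), np.float64(0.16982983189551823)]
centre [ 0.49435187 -0.29815069] yaw 0.11995764870466305 0.11560177069340377
[array([ 0.4319381 , -0.21807023]), array([ 0.45208464, -0.38763209]), array([ 0.55417428, -0.3755428 ])] [ 0.49305619 -0.29680652]
bar [ 0.50406087 -0.40205513  0.11229802] [ 0.50259579 -0.40132086  0.11198475]
```

```bash
cat >> h.py <<'E'
def rel(p,yaw,s=None):
    """world target -> normalised dx,dy,dz,twist from the present pose (tool pointing down)"""
    s=s or monitor.sense(); Rm=R.from_euler("xyz",s["orientation"]).as_matrix()
    d=Rm.T@(np.asarray(p)-s["eef_pos"])/.5
    tw=-(yaw-s["orientation"][2]); tw=(tw+np.pi)%(2*np.pi)-np.pi
    return np.round(np.r_[d,tw/np.pi],4)
E
python3 - <<'E'
from h import *
for p,y in [((.36,.25,.235),1.9),((.405,.03,.235),1.2),((.43,-.2,.235),.5)]: print(rel(p,y))
E
```

```text
[-0.4914 -0.4236 -0.0078  0.2778]
[-0.734  -0.8016 -0.0075  0.5006]
[-0.9464 -1.2126 -0.0071  0.7234]
```

Emit:
apply_moves --plan '[{"fingers": 1, "dx": -0.49, "dy": -0.42, "dz": -0.008, "twist": 0.28}, {"fingers": 1, "dx": -0.49, "dy": -0.42, "dz": -0.008, "twist": 0.28}, {"fingers": 1, "dx": -0.49, "dy": -0.42, "dz": -0.008, "twist": 0.28}, {"fingers": 1, "dx": -0.49, "dy": -0.42, "dz": -0.008, "twist": 0.28}, {"fingers": 0, "dx": -0.49, "dy": -0.42, "dz": -0.008, "twist": 0.28}, {"fingers": 0, "dx": -0.49, "dy": -0.42, "dz": -0.008, "twist": 0.28}, {"fingers": 0, "dx": -0.49, "dy": -0.42, "dz": -0.008, "twist": 0.28}, {"fingers": 0, "dx": -0.49, "dy": -0.42, "dz": -0.008, "twist": 0.28}, {"fingers": -0.3, "dx": -0.49, "dy": -0.42, "dz": -0.008, "twist": 0.28}, {"fingers": -0.3, "dx": -0.734, "dy": -0.8, "dz": -0.008, "twist": 0.5}, {"fingers": -0.3, "dx": -0.734, "dy": -0.8, "dz": -0.008, "twist": 0.5}, {"fingers": -0.3, "dx": -0.734, "dy": -0.8, "dz": -0.008, "twist": 0.5}]' --squeeze 20

```text
time: 1.1
eef_pos: [0.385, 0.1282, 0.2352]
orientation: [-3.141, 0.0, 1.513]
force: [0.5, -0.2, -1.0]
opening: 0.03
gripper_force: 0.0
```

Run:
```python
from h import *
s=monitor.sense(); print(s["time"],s["eef_pos"],s["orientation"],s["opening"],s["joint_positions"])
for p,y in [((.405,.03,.235),1.2),((.43,-.2,.235),.5),((.495,-.34,.25),.117)]: print(rel(p,y))
```

```text
1.1 [0.38498842 0.1281935  0.23522738] [-3.14146590e+00  1.05853151e-04  1.51342548e+00] 0.03002388616466734 [-0.57355319  0.48091596  0.27614843  2.05108684 -0.21377151  0.63637952
 -0.21190274]
[-0.1938  0.0512  0.0005  0.0998]
[-6.501e-01  1.275e-01  5.000e-04  3.226e-01]
[-0.9222  0.2733 -0.0295  0.4445]
```

Emit:
apply_moves --plan '[{"fingers": -0.3, "dx": -0.19, "dy": 0.05, "dz": 0, "twist": 0.1}, {"fingers": -0.3, "dx": -0.19, "dy": 0.05, "dz": 0, "twist": 0.1}, {"fingers": -0.3, "dx": -0.65, "dy": 0.127, "dz": 0, "twist": 0.32}, {"fingers": -0.3, "dx": -0.65, "dy": 0.127, "dz": 0, "twist": 0.32}, {"fingers": -0.3, "dx": -0.65, "dy": 0.127, "dz": 0, "twist": 0.32}, {"fingers": -0.3, "dx": -0.65, "dy": 0.127, "dz": 0, "twist": 0.32}, {"fingers": -0.3, "dx": -0.65, "dy": 0.127, "dz": 0, "twist": 0.32}, {"fingers": -0.3, "dx": -0.65, "dy": 0.127, "dz": 0, "twist": 0.32}, {"fingers": -0.3, "dx": -0.922, "dy": 0.273, "dz": -0.05, "twist": 0.4445}, {"fingers": -0.3, "dx": -0.922, "dy": 0.273, "dz": -0.05, "twist": 0.4445}, {"fingers": -0.3, "dx": -0.922, "dy": 0.273, "dz": -0.05, "twist": 0.4445}, {"fingers": -0.3, "dx": -0.922, "dy": 0.273, "dz": -0.05, "twist": 0.4445}]'

```text
time: 2.1
eef_pos: [0.4977, -0.3403, 0.2604]
orientation: [3.141, 0.001, 0.114]
force: [0.1, -0.0, 0.5]
opening: 0.0298
gripper_force: 0.0
```

Emit:
apply_moves --plan '[{"fingers": -0.3, "dx": 0, "dy": 0, "dz": 0, "twist": 0}, {"fingers": -0.3, "dx": 0, "dy": 0, "dz": 0, "twist": 0}]'

```text
time: 2.27
eef_pos: [0.497, -0.3389, 0.2595]
orientation: [3.142, 0.001, 0.121]
force: [0.2, -0.3, -0.1]
opening: 0.0297
gripper_force: 0.0
```

Run:
```python
from h import *
s=monitor.sense(); print(s["time"],s["eef_pos"],s["orientation"],s["opening"],s["joint_positions"])
c=imaging.get_calibration("wrist"); im=imaging.camera("wrist"); cv2.imwrite("pics/w1.png",im); print(c)
b=np.array([.5056,-.399,.112]); print("bar predicted",proj(c,b),[proj(c,b+d*np.array([.993,.117,0])) for d in(-.0285,.0285)])
```

```text
2.2667 [ 0.49697328 -0.33892753  0.25953607] [3.14152077e+00 1.15792805e-03 1.20712454e-01] 0.029701504884122563 [ 0.27261792  0.79486993  0.62194298  1.34379666 -0.47167945  1.15145897
 -0.50707744]
{'camera_matrix': array([[322.70340556,   0.        , 279.89252019],
       [  0.        , 322.70340556, 206.23505247],
       [  0.        ,   0.        ,   1.        ]]), 'origin': array([ 0.56738541, -0.33067436,  0.40204582]), 'orientation': array([ 2.86072978e+00,  8.10902421e-04, -1.44910225e+00])}
bar predicted [345.4824575  191.62562805] [array([343.65585109, 220.89284602]), array([347.40855532, 160.76428638])]
```

View pics/w1.png

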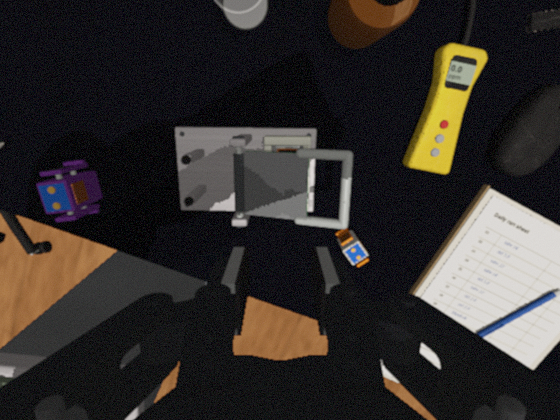

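The wrist view shows the bar at column 347, rows 150–228 (middle 189), against my prediction of (345,192). The cheek tops are at (238,142) and (240,221), and the base corners at (176,127), (317,127) and (178,210).

Run:
```python
from h import *
c=imaging.get_calibration("wrist"); im=cv2.imread("pics/w1.png").astype(int).sum(2)//3
print(im[189,335:360]); print(im[175,335:360],im[205,335:360]); print(im[140:165,335],im[212:235,335])
print("bar",onz(c,(347,189),.112))
print("hinge",(onz(c,(238.5,142),.084)+onz(c,(240,221),.084))/2)
P=[onz(c,p,.006)[:2] for p in [(176,127),(317,127),(178,210)]]; e=P[0]-P[1]
print(P,(P[1]+P[2])/2,np.arctan2(-e[0],e[1]))
print(rel((.505,-.400,.18),.117), rel((.505,-.400,.093),.117))
```

```text
[ 15  14  14  14  20  65 116 153 161 178 198 197 192 182 165 125  60  18
  21  16  14  21   0  11  17]
[ 14   9  31   5  28  20  49  82  93 106 107 115 117 116 117 110  79  33
   7  20  29  12  22  25   3] [ 15  26  17  14  68 119 148 163 179 195 198 189 181 162 122  47  11  19
  19  20  10  11  16  18  15]
[  5   7  20  12  12   2   5   2   6  44  83 103 109 112 111 111 111 109
 100  83  44  25  23  15  11] [ 26   7  18  21  11  13  45  89 128 151 165 176 181 182 178 165 116  41
  13  14  28  59  73]
bar [ 0.50829779 -0.39866116  0.112     ]
hinge [ 0.49552856 -0.29673192  0.084     ]
[array([ 0.53641874, -0.20772261]), array([ 0.55705187, -0.37477854]), array([ 0.43289745, -0.21378992])] [ 0.49497466 -0.29428423] 0.1228879425409715
[0.0009 0.1257 0.1593 0.0015] [0.0011 0.1259 0.3333 0.0015]
```

Emit:
apply_moves --plan '[{"fingers": -0.3, "dx": 0.003, "dy": 0.122, "dz": 0.1, "twist": 0}, {"fingers": -0.3, "dx": 0.003, "dy": 0.122, "dz": 0.16, "twist": 0}, {"fingers": -0.3, "dx": 0.003, "dy": 0.122, "dz": 0.16, "twist": 0}, {"fingers": -0.3, "dx": 0.003, "dy": 0.122, "dz": 0.2, "twist": 0}, {"fingers": -0.3, "dx": 0.003, "dy": 0.122, "dz": 0.24, "twist": 0}, {"fingers": -0.3, "dx": 0.003, "dy": 0.122, "dz": 0.28, "twist": 0}, {"fingers": -0.3, "dx": 0.003, "dy": 0.122, "dz": 0.31, "twist": 0}, {"fingers": -0.3, "dx": 0.003, "dy": 0.122, "dz": 0.332, "twist": 0}, {"fingers": -0.3, "dx": 0.003, "dy": 0.122, "dz": 0.332, "twist": 0}, {"fingers": -0.3, "dx": 0.003, "dy": 0.122, "dz": 0.332, "twist": 0}]'

```text
time: 3.15
eef_pos: [0.5062, -0.3978, 0.0947]
orientation: [-3.142, 0.0, 0.122]
force: [0.5, -0.3, -0.1]
opening: 0.0291
gripper_force: 0.0
```

Run:
```python
from h import *
s=monitor.sense(); print(s["time"],s["eef_pos"],s["orientation"],s["opening"],s["force"])
c=imaging.get_calibration("wrist"); im=imaging.camera("wrist"); cv2.imwrite("pics/w2.png",im)
```

```text
3.15 [ 0.50622674 -0.39779213  0.09470774] [-3.14151023e+00  1.49913735e-04  1.22354003e-01] 0.029133287116740045 [ 0.52270375 -0.27040708 -0.06515101]
```

View pics/w2.png

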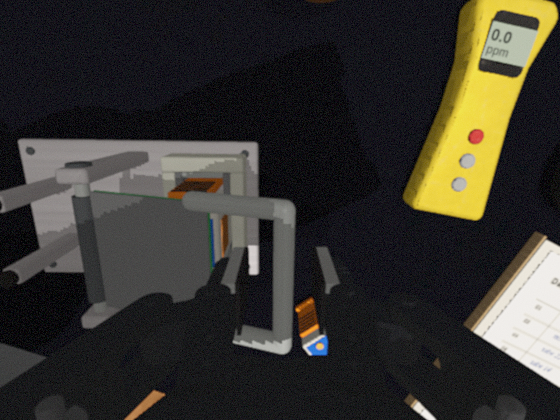

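The bar, at column 283, lies between the two fingertips (columns 235 and 328), with one of them in the window. Now I'll close on it.

Emit:
apply_moves --plan '[{"fingers": -0.6, "dx": 0, "dy": 0, "dz": 0, "twist": 0}, {"fingers": -1, "dx": 0, "dy": 0, "dz": 0, "twist": 0}, {"fingers": -1, "dx": 0, "dy": 0, "dz": 0, "twist": 0}, {"fingers": -1, "dx": 0, "dy": 0, "dz": 0, "twist": 0}, {"fingers": -1, "dx": 0, "dy": 0, "dz": 0, "twist": 0}, {"fingers": -1, "dx": 0, "dy": 0, "dz": 0, "twist": 0}]' --squeeze 20

```text
time: 3.7
eef_pos: [0.5065, -0.3992, 0.0952]
orientation: [3.139, -0.001, 0.122]
force: [1.7, -5.2, 2.4]
opening: 0.0078
gripper_force: 20.5
```

Run:
```python
from h import *
s=monitor.sense(); print(s["time"],s["eef_pos"],s["orientation"],s["opening"],s["force"])
H=np.array([.4950,-.2965,.076]); u=np.array([np.sin(.119),-np.cos(.119),0]); p=s["eef_pos"]
b=p+[0,0,.019]; print("dist",(b-H)@u,b[2]-.076,np.hypot((b-H)@u,b[2]-.076))
a0=np.arctan2(b[2]-.076,(b-H)@u); print("a0",a0)
# relative arc, tool y = -station y, tool z down
Rm=R.from_euler("xyz",s["orientation"]).as_matrix()
for a in np.arange(np.ceil(a0*10)/10+.1,3.2,.15):
    d=.108*(np.cos(a)-np.cos(a0))*u+np.array([0,0,.108*(np.sin(a)-np.sin(a0))])
    print(round(a,2),np.round(Rm.T@d/.5,4))
```

```text
3.7 [ 0.50648617 -0.39916392  0.09515111] [ 3.13928563e+00 -1.14571894e-03  1.21510142e-01] 0.007787889839336123 [ 1.68505831 -5.19834581  2.38538806]
dist 0.10330149208057407 0.038151114115500706 0.11012132297755446
a0 0.35378002555331434
0.5 [ 0.0001 -0.013  -0.0288]
0.65 [ 0.0001 -0.0305 -0.056 ]
0.8 [ 0.0002 -0.0519 -0.0802]
0.95 [ 0.0003 -0.0767 -0.101 ]
1.1 [ 0.0004 -0.1044 -0.1179]
1.25 [ 0.0005 -0.1342 -0.1305]
1.4 [ 0.0006 -0.1656 -0.1384]
1.55 [ 0.0007 -0.1978 -0.1416]
1.7 [ 0.0007 -0.2301 -0.1399]
1.85 [ 0.0008 -0.2618 -0.1334]
2.0 [ 0.0009 -0.2922 -0.1222]
2.15 [ 0.0009 -0.3206 -0.1067]
2.3 [ 0.001  -0.3463 -0.087 ]
2.45 [ 0.001  -0.3688 -0.0638]
2.6 [ 0.001  -0.3876 -0.0374]
2.75 [ 0.001  -0.4023 -0.0085]
2.9 [ 0.001  -0.4124  0.0222]
3.05 [ 0.001  -0.4178  0.0541]
3.2 [ 0.0009 -0.4185  0.0865]
```

Emit:
apply_moves --plan '[{"fingers": -1, "dx": 0, "dy": -0.006, "dz": -0.0145, "twist": 0}, {"fingers": -1, "dx": 0, "dy": -0.013, "dz": -0.029, "twist": 0}, {"fingers": -1, "dx": 0, "dy": -0.021, "dz": -0.0425, "twist": 0}, {"fingers": -1, "dx": 0, "dy": -0.0305, "dz": -0.056, "twist": 0}, {"fingers": -1, "dx": 0, "dy": -0.041, "dz": -0.0685, "twist": 0}, {"fingers": -1, "dx": 0, "dy": -0.052, "dz": -0.08, "twist": 0}, {"fingers": -1, "dx": 0, "dy": -0.064, "dz": -0.091, "twist": 0}, {"fingers": -1, "dx": 0, "dy": -0.077, "dz": -0.101, "twist": 0}, {"fingers": -1, "dx": 0, "dy": -0.09, "dz": -0.11, "twist": 0}, {"fingers": -1, "dx": 0, "dy": -0.104, "dz": -0.118, "twist": 0}]'

```text
time: 4.53
eef_pos: [0.5011, -0.3508, 0.1568]
orientation: [3.131, -0.005, 0.12]
force: [5.4, -18.6, 29.1]
opening: 0.0079
gripper_force: 22.9
```

Run:
```python
from h import *
s=monitor.sense(); print(s["time"],s["eef_pos"],s["orientation"],s["opening"],s["force"])
H=np.array([.4950,-.2965,.076]); u=np.array([np.sin(.119),-np.cos(.119),0]); b=s["eef_pos"]+[0,0,.019]
print((b-H)@u,b[2]-.076,np.hypot((b-H)@u,b[2]-.076),np.arctan2(b[2]-.076,(b-H)@u))
```

```text
4.5333 [ 0.50109036 -0.35076363  0.15684828] [ 3.13118336 -0.00514634  0.12031746] 0.007872007736510802 [  5.41583677 -18.584856    29.11034393]
0.05460291759939725 0.09984827844090648 0.11380315161707673 1.0703679235026111
```

Run:
```python
import numpy as np
for a in np.arange(1.05,2.2,.1):
    print(round(a,2),np.round([(.108*np.cos(a)-.0499)/.5,-(.076+.108*np.sin(a)-.0124-.1537)/.5],4))
```

```text
1.05 [ 0.0077 -0.0072]
1.15 [-0.0116 -0.017 ]
1.25 [-0.0317 -0.0248]
1.35 [-0.0525 -0.0306]
1.45 [-0.0738 -0.0342]
1.55 [-0.0953 -0.0358]
1.65 [-0.1169 -0.0351]
1.75 [-0.1383 -0.0323]
1.85 [-0.1593 -0.0274]
1.95 [-0.1798 -0.0205]
2.05 [-0.1994 -0.0115]
2.15 [-0.218  -0.0006]
```

Emit:
apply_moves --plan '[{"fingers": -1, "dx": 0, "dy": 0.0077, "dz": -0.007, "twist": 0}, {"fingers": -1, "dx": 0, "dy": -0.0116, "dz": -0.017, "twist": 0}, {"fingers": -1, "dx": 0, "dy": -0.0317, "dz": -0.025, "twist": 0}, {"fingers": -1, "dx": 0, "dy": -0.0525, "dz": -0.0306, "twist": 0}, {"fingers": -1, "dx": 0, "dy": -0.0738, "dz": -0.034, "twist": 0}, {"fingers": -1, "dx": 0, "dy": -0.095, "dz": -0.0358, "twist": 0}]'

```text
time: 5.03
eef_pos: [0.4947, -0.2993, 0.172]
orientation: [3.141, -0.002, 0.122]
force: [4.6, -1.9, 2.3]
opening: 0.0082
gripper_force: 21.0
```

```bash
cat > c.py <<'E'
from h import *
s=monitor.sense(); print(s["time"],s["eef_pos"],s["orientation"],s["opening"],s["force"])
H=np.array([.4950,-.2965,.076]); u=np.array([np.sin(.119),-np.cos(.119),0]); b=s["eef_pos"]+[0,0,.0124]
print((b-H)@u,b[2]-.076,np.hypot((b-H)@u,b[2]-.076),np.arctan2(b[2]-.076,(b-H)@u))
E
python3 c.py
```

```text
5.0333 [ 0.49465916 -0.29925483  0.17195769] [ 3.14057442e+00 -1.72151881e-03  1.21892142e-01] 0.008196368890526459 [ 4.57651375 -1.91611319  2.33019071]
0.002694882413671925 0.10835768972539818 0.10839119573954879 1.5459312064189763
```

Run:
```python
import numpy as np
for a in np.arange(1.65,3.2,.1):
    print(round(a,2),np.round([.216*(np.cos(a)-np.cos(1.55)),-.216*(np.sin(a)-np.sin(1.55))],4))
```

```text
1.65 [-0.0216  0.0006]
1.75 [-0.043   0.0034]
1.85 [-0.064   0.0083]
1.95 [-0.0845  0.0153]
2.05 [-0.1041  0.0243]
2.15 [-0.1227  0.0352]
2.25 [-0.1402  0.0479]
2.35 [-0.1563  0.0623]
2.45 [-0.1709  0.0782]
2.55 [-0.1838  0.0955]
2.65 [-0.1949  0.114 ]
2.75 [-0.2041  0.1335]
2.85 [-0.2114  0.1539]
2.95 [-0.2165  0.1748]
3.05 [-0.2196  0.1962]
3.15 [-0.2205  0.2178]
```

Emit:
apply_moves --plan '[{"fingers": -1, "dx": 0, "dy": -0.0216, "dz": 0.0006, "twist": 0}, {"fingers": -1, "dx": 0, "dy": -0.043, "dz": 0.0034, "twist": 0}, {"fingers": -1, "dx": 0, "dy": -0.064, "dz": 0.0083, "twist": 0}, {"fingers": -1, "dx": 0, "dy": -0.0845, "dz": 0.0153, "twist": 0}, {"fingers": -1, "dx": 0, "dy": -0.104, "dz": 0.0243, "twist": 0}, {"fingers": -1, "dx": 0, "dy": -0.1227, "dz": 0.0352, "twist": 0}, {"fingers": -1, "dx": 0, "dy": -0.14, "dz": 0.048, "twist": 0}, {"fingers": -1, "dx": 0, "dy": -0.156, "dz": 0.0623, "twist": 0}, {"fingers": -1, "dx": 0, "dy": -0.171, "dz": 0.078, "twist": 0}]'

```text
time: 5.78
eef_pos: [0.4839, -0.2139, 0.1318]
orientation: [3.141, -0.001, 0.122]
force: [5.3, -1.6, -0.4]
opening: 0.008
gripper_force: 21.1
```

```bash
python3 c.py
```

```text
5.7833 [ 0.48387007 -0.21391404  0.13183445] [ 3.14127642e+00 -5.60751450e-04  1.21940969e-01] 0.00800563259597365 [ 5.31881119 -1.5843836  -0.36953837]
-0.08332323815390505 0.0682344489080804 0.10769727031936238 2.455425558841032
```

Emit:
apply_moves --plan '[{"fingers": -1, "dx": 0, "dy": -0.013, "dz": 0.0173, "twist": 0}, {"fingers": -1, "dx": 0, "dy": -0.024, "dz": 0.036, "twist": 0}, {"fingers": -1, "dx": 0, "dy": -0.033, "dz": 0.055, "twist": 0}, {"fingers": -1, "dx": 0, "dy": -0.0405, "dz": 0.0757, "twist": 0}, {"fingers": -1, "dx": 0, "dy": -0.0456, "dz": 0.0966, "twist": 0}, {"fingers": -1, "dx": 0, "dy": -0.0487, "dz": 0.118, "twist": 0}, {"fingers": -1, "dx": 0, "dy": -0.0496, "dz": 0.14, "twist": 0}, {"fingers": -1, "dx": 0, "dy": -0.0496, "dz": 0.143, "twist": 0}, {"fingers": -1, "dx": 0, "dy": -0.0496, "dz": 0.143, "twist": 0}]'

```text
time: 6.53
eef_pos: [0.4805, -0.1896, 0.0605]
orientation: [-3.141, 0.0, 0.122]
force: [2.0, 1.0, 7.0]
opening: 0.0079
gripper_force: 22.9
```

```bash
python3 c.py
```

```text
6.5333 [ 0.48045277 -0.18961837  0.06052365] [-3.14098563e+00  2.04825996e-04  1.21552996e-01] 0.007869228104457341 [2.03905538 1.00394127 7.00512897]
-0.10785278240805769 -0.0030763484499365806 0.10789664773729195 -3.1130767962554677
```

Emit:
apply_moves --plan '[{"fingers": -1, "dx": 0, "dy": 0, "dz": 0.004, "twist": 0}, {"fingers": -1, "dx": 0, "dy": 0, "dz": 0.004, "twist": 0}, {"fingers": -1, "dx": 0, "dy": 0, "dz": 0.004, "twist": 0}]'

```text
time: 6.78
eef_pos: [0.4806, -0.1897, 0.0595]
orientation: [-3.141, -0.001, 0.122]
force: [-1.0, 4.6, 26.7]
opening: 0.0077
gripper_force: 24.8
```

Emit:
apply_moves --plan '[{"fingers": -0.4, "dx": 0, "dy": 0, "dz": 0, "twist": 0}, {"fingers": -0.4, "dx": 0, "dy": 0, "dz": 0, "twist": 0}, {"fingers": -0.4, "dx": 0, "dy": 0, "dz": 0, "twist": 0}, {"fingers": -0.4, "dx": 0, "dy": 0, "dz": 0, "twist": 0}, {"fingers": -0.4, "dx": 0, "dy": 0, "dz": -0.03, "twist": 0}, {"fingers": -0.4, "dx": 0, "dy": 0, "dz": -0.07, "twist": 0}, {"fingers": -0.4, "dx": 0, "dy": 0, "dz": -0.13, "twist": 0}, {"fingers": -0.4, "dx": 0, "dy": 0, "dz": -0.2, "twist": 0}, {"fingers": -0.4, "dx": 0, "dy": 0, "dz": -0.27, "twist": 0}, {"fingers": -0.4, "dx": 0, "dy": 0, "dz": -0.34, "twist": 0}, {"fingers": -0.4, "dx": 0, "dy": 0, "dz": -0.4, "twist": 0}, {"fingers": -0.4, "dx": 0, "dy": 0, "dz": -0.4, "twist": 0}]'

```text
time: 7.78
eef_pos: [0.4816, -0.1909, 0.2633]
orientation: [3.139, -0.005, 0.122]
force: [0.6, -0.2, 0.1]
opening: 0.0257
gripper_force: 0.0
```

Run:
```python
from h import *
s=monitor.sense(); print(s["time"],s["eef_pos"],s["orientation"],s["opening"],s["force"])
c=np.array([.495,-.2965])-.05*np.array([-np.sin(.119),np.cos(.119)]); print(c)
print(rel((c[0],c[1],.24),.119+np.pi/2))
```

```text
7.7833 [ 0.48156311 -0.19089379  0.26334854] [ 3.13852956 -0.005166    0.12157897] 0.02572354866583826 [ 0.56805178 -0.2034752   0.06802944]
[ 0.50093597 -0.34614639]
[ 0.0006  0.3128  0.0477 -0.4992]
```

Emit:
apply_moves --plan '[{"fingers": 0.75, "dx": 0, "dy": 0.08, "dz": 0, "twist": -0.04}, {"fingers": 0.75, "dx": 0, "dy": 0.16, "dz": 0, "twist": -0.08}, {"fingers": 0.75, "dx": 0, "dy": 0.24, "dz": 0, "twist": -0.12}, {"fingers": 0.75, "dx": 0, "dy": 0.312, "dz": 0, "twist": -0.16}, {"fingers": 0.75, "dx": 0, "dy": 0.312, "dz": 0.02, "twist": -0.5}, {"fingers": 0.75, "dx": 0, "dy": 0.312, "dz": 0.02, "twist": -0.5}, {"fingers": 0.75, "dx": 0, "dy": 0.312, "dz": 0.02, "twist": -0.5}, {"fingers": 0.75, "dx": 0, "dy": 0.312, "dz": 0.02, "twist": -0.5}, {"fingers": 0.75, "dx": 0, "dy": 0.312, "dz": 0.02, "twist": -0.5}, {"fingers": 0.75, "dx": 0, "dy": 0.312, "dz": 0.02, "twist": -0.5}, {"fingers": 0.75, "dx": 0, "dy": 0.312, "dz": 0.02, "twist": -0.5}, {"fingers": 0.75, "dx": 0, "dy": 0.312, "dz": 0.02, "twist": -0.5}]'

```text
time: 8.78
eef_pos: [0.4994, -0.3447, 0.2484]
orientation: [-3.141, -0.0, 1.628]
force: [-0.6, 0.4, -0.7]
opening: 0.0749
gripper_force: 0.0
```

Emit:
apply_moves --plan '[{"fingers": 0.75, "dx": 0, "dy": 0, "dz": 0, "twist": 0}, {"fingers": 0.75, "dx": 0, "dy": 0, "dz": 0, "twist": 0}]'

```text
time: 8.95
eef_pos: [0.4993, -0.3449, 0.2485]
orientation: [-3.141, -0.0, 1.618]
force: [-0.1, 0.1, -0.1]
opening: 0.0745
gripper_force: 0.0
```

Run:
```python
from h import *
s=monitor.sense(); print(s["time"],s["eef_pos"],s["orientation"],s["opening"],s["force"])
print(rel((.5009,-.3461,.24),.119+np.pi/2))
c=imaging.get_calibration("wrist"); im=imaging.camera("wrist"); cv2.imwrite("pics/w3.png",im)
for p in [(.5009,-.3461,.066),(.5009-.029*.993,-.3461-.029*.119,.062),(.5009+.029*.993,-.3461+.029*.119,.062)]: print(proj(c,p))
```

```text
8.95 [ 0.49934477 -0.344882    0.24846407] [-3.14127182e+00 -4.98272797e-04  1.61755277e+00] 0.07449464846304167 [-0.06025461  0.09194541 -0.06606903]
[-0.0026  0.003   0.0169 -0.023 ]
[280.61095997 185.74909558]
[252.86381645 186.87438832]
[308.43617955 182.97280526]
```

View pics/w3.png

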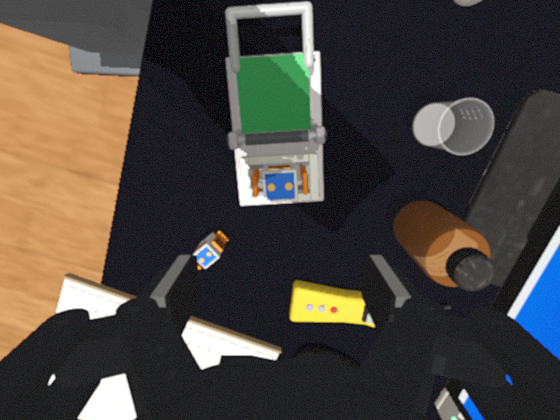

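The cover is right over with its green face up. The blue cassette top is at (281,186), matching the prediction of (280.6,185.7), with the catches at columns 254 and 307. Next I'll refine these by colour mask.

Run:
```python
from h import *
c=imaging.get_calibration("wrist"); im=cv2.imread("pics/w3.png"); hsv=cv2.cvtColor(im,cv2.COLOR_BGR2HSV)
def pts(lo,hi):
    m=cv2.inRange(hsv,lo,hi); m[:150]=0; m[215:]=0; m[:,:235]=0; m[:,330:]=0
    y,x=np.nonzero(m); return x,y
x,y=pts((100,120,60),(130,255,255)); r=cv2.minAreaRect(np.c_[x,y].astype(np.float32)); print(r)
print("top",onz(c,r[0],.066))
x,y=pts((3,130,60),(17,255,255))
for k in (x<262,x>298): print("catch",x[k].min(),x[k].max(),y[k].min(),y[k].max(),onz(c,((x[k].min() if x[k].mean()<280 else x[k].max()),y[k].mean()),.058))
print("catch z=.033 target", rel((.5009,-.3461,.031),.119+np.pi/2))
```

```text
((279.4738464355469, 186.02923583984375), (25.07244873046875, 27.79047966003418), 86.8201675415039)
top [ 0.49979951 -0.34645219  0.066     ]
catch 252 259 169 196 [ 0.47081743 -0.34516634  0.058     ]
catch 300 307 166 193 [ 0.52841349 -0.3402544   0.058     ]
catch z=.033 target [-0.0027  0.0029  0.4351 -0.0232]
```

Emit:
apply_moves --plan '[{"fingers": 0.75, "dx": -0.0022, "dy": 0.0015, "dz": 0.06, "twist": -0.023}, {"fingers": 0.75, "dx": -0.0022, "dy": 0.0015, "dz": 0.13, "twist": -0.023}, {"fingers": 0.75, "dx": -0.0022, "dy": 0.0015, "dz": 0.2, "twist": -0.023}, {"fingers": 0.75, "dx": -0.0022, "dy": 0.0015, "dz": 0.26, "twist": -0.023}, {"fingers": 0.75, "dx": -0.0022, "dy": 0.0015, "dz": 0.3, "twist": -0.023}, {"fingers": 0.75, "dx": -0.0022, "dy": 0.0015, "dz": 0.34, "twist": -0.023}, {"fingers": 0.75, "dx": -0.0022, "dy": 0.0015, "dz": 0.37, "twist": -0.023}, {"fingers": 0.75, "dx": -0.0022, "dy": 0.0015, "dz": 0.395, "twist": -0.023}, {"fingers": 0.75, "dx": -0.0022, "dy": 0.0015, "dz": 0.415, "twist": -0.023}, {"fingers": 0.75, "dx": -0.0022, "dy": 0.0015, "dz": 0.43, "twist": -0.023}, {"fingers": 0.75, "dx": -0.0022, "dy": 0.0015, "dz": 0.43, "twist": -0.023}, {"fingers": 0.75, "dx": -0.0022, "dy": 0.0015, "dz": 0.43, "twist": -0.023}]'

```text
time: 10.0
eef_pos: [0.5005, -0.3461, 0.034]
orientation: [3.142, 0.0, 1.693]
force: [0.2, -0.5, 0.4]
opening: 0.0745
gripper_force: 0.0
```

Run:
```python
from h import *
s=monitor.sense(); print(s["time"],s["eef_pos"],s["orientation"],s["opening"],s["force"])
print(rel((.5,-.346,.033),.119+np.pi/2))
c=imaging.get_calibration("wrist"); im=imaging.camera("wrist"); cv2.imwrite("pics/w4.png",im)
```

```text
10.0 [ 0.50047325 -0.34606147  0.0339992 ] [3.14155497e+00 3.59219302e-04 1.69338696e+00] 0.0744847814014814 [ 0.23705731 -0.47391314  0.42811722]
[ 0.0002 -0.0009  0.002   0.0011]
```

View pics/w4.png

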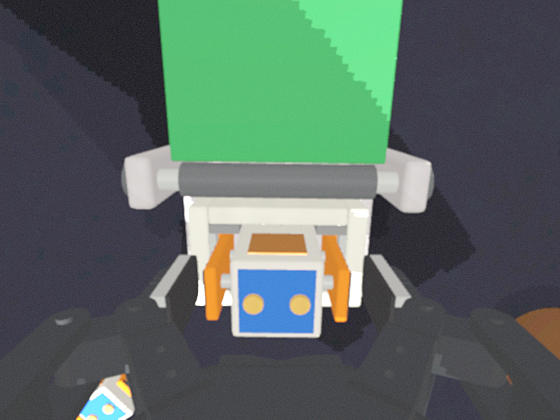

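The catches (columns 207 and 348) are centred between the fingers (197 and 363). Now I'll pinch.

Emit:
apply_moves --plan '[{"fingers": 0.5, "dx": 0, "dy": -0.001, "dz": 0.004, "twist": 0}, {"fingers": 0.35, "dx": 0, "dy": -0.001, "dz": 0.004, "twist": 0}, {"fingers": 0.25, "dx": 0, "dy": -0.001, "dz": 0.004, "twist": 0}, {"fingers": 0, "dx": 0, "dy": -0.001, "dz": 0.004, "twist": 0}, {"fingers": -0.2, "dx": 0, "dy": -0.001, "dz": 0.004, "twist": 0}, {"fingers": -0.2, "dx": 0, "dy": -0.001, "dz": 0.004, "twist": 0}, {"fingers": -0.2, "dx": 0, "dy": -0.001, "dz": 0.004, "twist": 0}, {"fingers": -0.2, "dx": 0, "dy": -0.001, "dz": 0.004, "twist": 0}, {"fingers": -0.2, "dx": 0, "dy": -0.001, "dz": 0.004, "twist": 0}]' --squeeze 30

```text
time: 10.8
eef_pos: [0.5, -0.3463, 0.0327]
orientation: [3.141, 0.001, 1.694]
force: [-3.5, 1.4, 16.2]
opening: 0.0456
gripper_force: 28.6
```

Emit:
apply_moves --plan '[{"fingers": -0.2, "dx": 0, "dy": 0, "dz": -0.005, "twist": 0}, {"fingers": -0.2, "dx": 0, "dy": 0, "dz": -0.01, "twist": 0}, {"fingers": -0.2, "dx": 0, "dy": 0, "dz": -0.015, "twist": 0}, {"fingers": -0.2, "dx": 0, "dy": 0, "dz": -0.02, "twist": 0}, {"fingers": -0.2, "dx": 0, "dy": 0, "dz": -0.02, "twist": 0}]'

```text
time: 11.22
eef_pos: [0.4999, -0.346, 0.0422]
orientation: [3.141, 0.0, 1.694]
force: [-1.0, 0.2, -0.9]
opening: 0.0447
gripper_force: 31.8
```

Run:
```python
from h import *
s=monitor.sense(); print(s["time"],s["eef_pos"],s["orientation"],s["opening"],s["force"],s["gripper_force"])
im=imaging.camera("wrist"); cv2.imwrite("pics/w5.png",im)
```

```text
11.2167 [ 0.4999343  -0.34602828  0.04216342] [3.14148357e+00 2.49453203e-04 1.69397111e+00] 0.04474661054500327 [-0.98596803  0.15744708 -0.87144557] 31.84420645236969
```

View pics/w5.png

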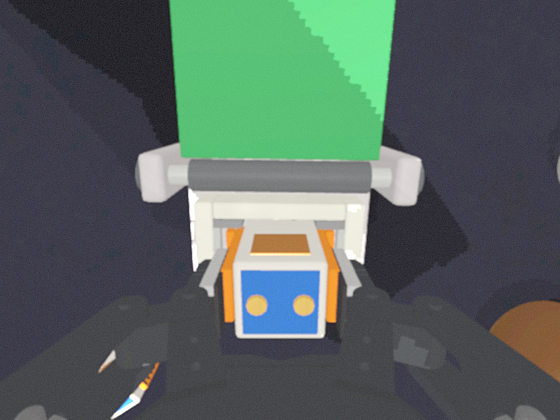

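The cassette is rising with the gripper: it stays the same size in view while the station shrinks, and the force matches its weight. I'll carry on with the lift.

Emit:
apply_moves --plan '[{"fingers": -0.2, "dx": 0, "dy": 0, "dz": -0.015, "twist": 0}, {"fingers": -0.2, "dx": 0, "dy": 0, "dz": -0.04, "twist": 0}, {"fingers": -0.2, "dx": 0, "dy": 0, "dz": -0.07, "twist": 0}, {"fingers": -0.2, "dx": 0, "dy": 0, "dz": -0.1, "twist": 0}, {"fingers": -0.2, "dx": 0, "dy": 0, "dz": -0.135, "twist": 0}, {"fingers": -0.2, "dx": 0, "dy": 0, "dz": -0.17, "twist": 0}, {"fingers": -0.2, "dx": 0, "dy": 0, "dz": -0.205, "twist": 0}, {"fingers": -0.2, "dx": 0, "dy": 0, "dz": -0.235, "twist": 0}, {"fingers": -0.2, "dx": 0, "dy": 0, "dz": -0.255, "twist": 0}, {"fingers": -0.2, "dx": 0, "dy": 0, "dz": -0.268, "twist": 0}, {"fingers": -0.2, "dx": 0, "dy": 0, "dz": -0.268, "twist": 0}, {"fingers": -0.2, "dx": 0, "dy": 0, "dz": -0.268, "twist": 0}]'

```text
time: 12.27
eef_pos: [0.4998, -0.3459, 0.1756]
orientation: [-3.141, -0.0, 1.694]
force: [0.5, -0.3, -0.7]
opening: 0.0448
gripper_force: 31.8
```

Run:
```python
from h import *
s=monitor.sense(); print(s["time"],s["eef_pos"],s["orientation"],s["opening"],s["force"],s["gripper_force"])
c=imaging.get_calibration("scene"); im=imaging.camera("scene")
p=s["eef_pos"]
for z in (.15,.21): print(z,proj(c,(p[0],p[1],z)))
q=proj(c,(p[0],p[1],.16)).astype(int); x,y=q
cv2.imwrite("pics/s2.png",cv2.resize(im[y-50:y+90,x-70:x+70],None,fx=4,fy=4,interpolation=cv2.INTER_CUBIC)); print(x-70,y-50)
```

```text
12.2667 [ 0.49980653 -0.34586107  0.17555608] [-3.14142103e+00 -9.82794493e-05  1.69405003e+00] 0.04484006153883999 [ 0.50490511 -0.26977771 -0.71713199] 31.783822774887085
0.15 [293.02316091 220.20244813]
0.21 [293.25597233 198.43397208]
223 166
```

View pics/s2.png

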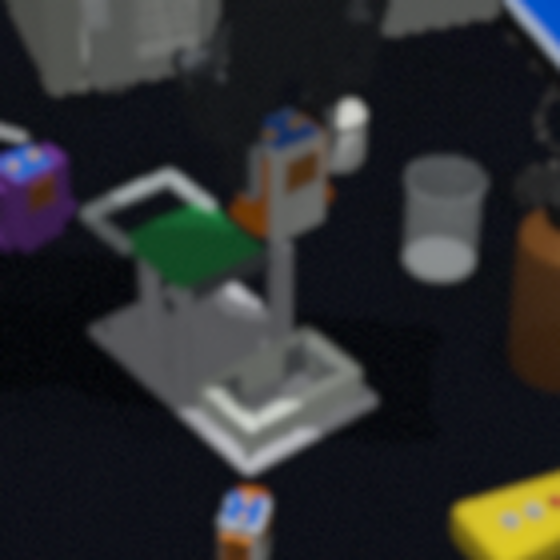

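The picture shows the cassette upright and clear of the socket, with the cover green side up on its posts. The cassette's lowest visible corner is at about (283,240) in the crop, so I'll check its height there.

Run:
```python
from h import *
c=imaging.get_calibration("scene"); p=np.array([.4998,-.3459,0]); ex=np.array([.993,.119,0]); ey=np.array([-.119,.993,0])
for z in (.145,.15,.155,.215,.21,.205): print(z,[np.round((proj(c,p+a*.018*ex-.017*ey+[0,0,z])-[223,166]+.4)*4) for a in(-1,1)])
print(monitor.sense()["time"])
```

```text
0.145 [array([276., 251.]), array([325., 227.])]
0.15 [array([276., 244.]), array([325., 220.])]
0.155 [array([276., 237.]), array([325., 213.])]
0.215 [array([277., 149.]), array([327., 126.])]
0.21 [array([277., 156.]), array([327., 133.])]
0.205 [array([277., 164.]), array([327., 141.])]
12.3167
```

The visible corners match an underside height of about 150–153 mm, so I'll hand in.

Emit:
apply_moves --plan '[{"fingers": -0.2, "dx": 0, "dy": 0, "dz": 0, "twist": 0}, {"fingers": -0.2, "dx": 0, "dy": 0, "dz": 0, "twist": 0}, {"fingers": -0.2, "dx": 0, "dy": 0, "dz": 0, "twist": 0}]'

```text
time: 12.57
eef_pos: [0.4997, -0.3459, 0.1753]
orientation: [-3.141, -0.0, 1.694]
force: [-0.4, 0.1, -1.0]
opening: 0.0447
gripper_force: 31.8
```

```bash
python3 -c "
from bench import arm; print(arm.sign_off())"
```

```text
the job is handed in; nothing more can be done
None
```

The job is handed in at about 12.6 s: the cover lies right over on its posts with the green face up, and the cassette is held upright and still by its pinched catches, its underside about 150 mm above the worktop.

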